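# Load the last tube and hold the rack in the datum corner

### The job

Take the capped tube that stands alone in the small stand and put it all the way down into the empty hole of the white tube rack, and let go of it. Then bring the rack along the loading plate into the corner so that it sits flat on the plate and flush against both stop bars at once, and keep pressing it firmly against both: the program finishes while the gripper still holds the rack pressed there. Leave the bottle, the beaker and the carton where they are.

Things in the scene. Friction and masses are not known exactly. Their poses are not given: they have to be found in the camera images.
- tube: capped sample tube, clear with a paper label, 13 mm diameter, rounded bottom, 80 mm long in all; the black cap, 17 mm diameter, is its top 18 mm. About 20 g. Starts upright in the stand, its bottom 10 mm above the table. Origin: bottom centre; z up along the tube.
- stand: small fixed grey block 50 x 50 x 35 mm (x, y, z) on the table with one vertical hole, 16 mm wide and 25 mm deep, in the middle of its top. Origin: centre of its underside.
- rack: white plastic tube rack, a block 66 mm (its x) x 100 mm (its y) x 50 mm high, about 0.4 kg, loose on the loading plate and roughly in line with it. Two capped tubes like the one in the stand are locked into it at x = -18 and +18 mm, y = -34 mm; their tops stand 90 mm above its underside. Its empty hole is at x = 0, y = +25 mm. Origin: centre of its underside; z up.
- rack_hole (a point): centre of the mouth of the rack's empty hole, on the rack's top face (50 mm above its underside). The hole is 16 mm wide and 40 mm deep, so that a seated tube's bottom is 10 mm above the rack's underside.
- plate: fixed aluminium loading plate 240 x 240 x 8 mm on the table; its top is 8 mm above the table. Plate and stop bars are polished and slippery (friction about 0.2). Origin: centre of its underside. Stop bars lie along its +x edge and its +y edge.
- stop_far: fixed rigid straight dark steel stop bar, 15 mm wide and 16 mm high on the plate (top 24 mm above the table), along the whole +x edge of the plate; its inner face is the plane x = +105 mm of the plate. Origin: centre of its underside.
- stop_left: the same kind of bar, rigid, along the +y edge of the plate; its inner face is the plane y = +105 mm of the plate. Origin: centre of its underside.
- corner (a point): the inner corner where the inner faces of both stop bars meet, at the height of the plate's top; axes as the plate's. A rack pressed home has its origin at x = -33, y = -50 mm from here.
- bottle: closed round bottle, 52 mm diameter, 120 mm high, a bystander. Origin: centre of its underside.
- beaker: empty clear beaker, 70 mm diameter at the rim, 80 mm high, a bystander. Origin: centre of its underside.
- carton: closed cardboard carton 120 x 70 x 50 mm, a bystander. Origin: centre of its underside.
Not all that is in view belongs to the job. Leave any turquoise look-alike of the rack alone.

How it is judged:
By the outcome, as a careful person would: the job done as asked, in the order asked, and still so for the second after the job is handed in, while the arm keeps its last pose, push and grip.
It also fails if it takes over 64 s, if anything falls off the work surface, if the arm or the gripper's body presses on something with over 40 N, if the wrist force passes 120 N, or if a joint passes its speed limit or range.

### The arm

A 7-joint arm with a two-finger parallel gripper is mounted at the origin on the work surface. World frame = base frame: x ahead of the robot, y to its left, z up, the work surface at z = 0. Lengths are in m, angles in degrees, forces in N, time in s.
With the tool pointing down it reaches from about 0.425 to 0.875 m from the base axis. Payload 8.4 kg.
Tool frame: the origin (TCP) lies at the very end of the fingers, on their centre line; the grasp point (between the pads) lies 19 mm behind it; z points along the fingers, y is the direction in which the jaws open and shut (so a half turn about z gives the same grasp; the last joint's range is limited). The gripper opens to 85 mm and grips with 20 to 120 N. Pads are 22 mm wide; open, the fingers measure 114 mm over their backs; the gripper's body (76 mm by 85 mm) begins 54 mm behind the grasp point. The pads swing forward as they close: fully open they stand 13 mm farther back than shut.
Start: joints at [-79.767, 19.091, 2.286, 83.961, -0.768, 76.965, -3.352], TCP at [0.178, 0.625, 0.211] pointing down, gripper open.
Joint ranges: [-147.57, 147.57], [-21.85, 119.76], [-74.77, 79.35], [14.55, 137.4], [-85.83, 265.84], [4.83, 119.75], [-152.11, 152.11]. Speed limits (degrees/s): [127.2, 127.2, 159.86, 159.86, 180, 180, 180].

### API

Orientations are given as a 3x3 rotation matrix whose columns are the frame's x, y, z axes.
In Python, from workcell import * gives the robot as it stands. The module is installed in compiled form; this text tells all that it offers.
- The arm moves only by the tool send_rows, never from a script. Its argument "moves" is one flat list of numbers, 7 for each row, row after row: the shift along the tool's x, y, z in m, then the turn, a rotation vector about the tool's x, y, z in degrees, then the closure, from -1 (fully open) to 1 (shut). A call has 1 to 5 rows; each row shifts and turns the commanded pose from where the row before left it, along the tool's axes as they then stand; what a row does not reach is not made up. A row lasts 1/12 s, in which the tool goes at most 41.7 mm and 7.16 degrees, less where a joint would pass 70% of its speed; a pose out of reach is approached as far as the arm can. A call with a gripper value outside its range is refused whole. The fingers move at their own pace and stop on an object; "newtons" is the grip in N (left out, the last holds). Time passes only in rows, so rows that do not move let the fingers close. It gives the time, the measured TCP pose, the force and the opening at its end, in the units of the state.
- state(): the state, without advancing time (a new reading comes with each control period).
- capture(name): name is "scene" or "top"; returns the picture (400x640x3 uint8, red, green, blue); there is no depth.
- camera_params(name): a dict with "K" (3x3 intrinsics, pixels), "R" (3x3) and "t" (3): a world point X has camera coordinates R X + t. Camera axes: x right, y down, z forward; pixel columns grow to the right and rows downward; lengths in m; the calibration is good to about 2 mm. A picture is of the moment at which its call begins. camera_params takes no time and is no camera call.
- sign_off(): hands the job in, once; it reports no verdict.
The state is a dict: "time_s": time; "q": joint angles; "joint_vel": joint speeds; "joint_efforts": joint torques, N m; "tcp_pos": TCP position; "ee_rot": TCP orientation; "force": force on the tool from outside, world axes, zero at the start; "torque": the same for the moment, N m; "gripper_width": opening from 0.0 (shut) to 1.0 (fully open).
Only numpy, scipy, OpenCV 4.12 (cv2) and the standard library are available. Lean on these libraries where they do the work, as an engineer would, in place of code of your own. Each camera call takes 0.05 s, during which the arm holds its last target. There are 200 camera calls.

## Working session

There is one attempt and no reset: what is moved stays moved. The work goes in short steps, Python scripts to look and compute and a tool call to move; the robot and the scene stay as the last step left them, time stands still between calls to the robot, and variables do not carry over. Pictures are saved under pics/ and viewed, about 8 in all and at most 12, crops included, and the job is handed in when it is done.

Besides the shell and the picture viewer there is one more tool, called as name(argument=value, ...) on one line, values as JSON. send_rows: Moves the arm, as the interface text tells. Its arguments: {"type":"object","properties":{"moves":{"type":"array","items":{"type":"number"}},"newtons":{"type":"number"}},"required":["moves"]}

```bash
mkdir -p pics; python3 - <<'E'
from workcell import *
import cv2,numpy as np
s=state();print({k:np.round(v,3).tolist() for k,v in s.items()})
for n in("scene","top"):
    cv2.imwrite(f"pics/{n}0.png",capture(n)[:,:,::-1]);p=camera_params(n)
    print(n,np.round(p["K"],1).tolist(),"C",np.round(-p["R"].T@p["t"],3),np.round(p["R"],3).tolist())
E
```

```text
{'time_s': 0.0, 'q': [-79.769, 19.131, 2.284, 84.012, -0.767, 76.965, -3.351], 'joint_vel': [0.019, 0.022, 0.06, -0.02, 0.03, -0.079, -0.034], 'joint_efforts': [-0.001, -65.854, 1.365, -40.557, 0.017, 0.013, -0.0], 'tcp_pos': [0.178, 0.625, 0.21], 'ee_rot': [[-0.962, 0.274, -0.0], [0.274, 0.962, -0.002], [-0.0, -0.002, -1.0]], 'force': [0.082, 0.465, -0.252], 'torque': [0.025, -0.084, -0.054], 'gripper_width': 0.998}
scene [[386.5, 0.0, 323.6], [0.0, 386.5, 202.8], [0.0, 0.0, 1.0]] C [ 0.982 -0.646  0.621] [[0.795, 0.607, 0.019], [0.352, -0.434, -0.829], [-0.495, 0.666, -0.558]]
top [[486.4, 0.0, 314.6], [0.0, 486.4, 200.5], [0.0, 0.0, 1.0]] C [ 0.337 -0.014  1.323] [[0.003, -1.0, -0.016], [-0.993, -0.001, -0.12], [0.12, 0.016, -0.993]]
```

View pics/scene0.png

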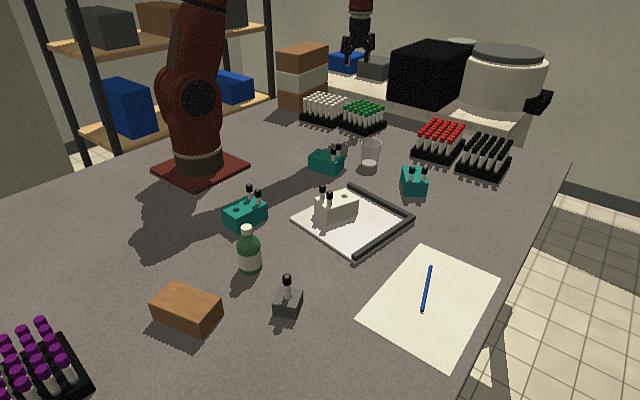

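View pics/top0.png

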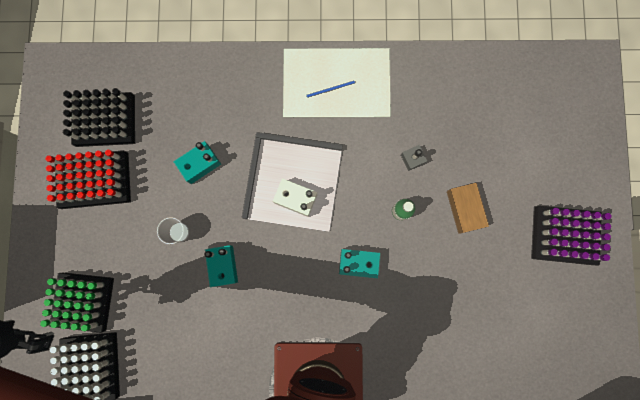

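The top view shows the plate at about (297,182), with bars along its top and left edges. The white rack is at (296,197) with its hole near (286,193), and the stand with its tube is at (416,156). I'll measure these next.

```bash
cat > h.py <<'E'
from workcell import *
import cv2,numpy as np
def ray(n,uv,z):
    p=camera_params(n);C=-p["R"].T@p["t"];d=p["R"].T@np.linalg.inv(p["K"])@np.array([*uv,1.])
    return (C+d*(z-C[2])/d[2])
def proj(n,X):
    p=camera_params(n);c=p["K"]@(p["R"]@np.asarray(X)+p["t"]);return c[:2]/c[2]
def tri(uv1,uv2):
    P=[p["K"]@np.c_[p["R"],p["t"]] for p in map(camera_params,("scene","top"))]
    X=cv2.triangulatePoints(*P,np.float64(uv1),np.float64(uv2)).ravel();return X[:3]/X[3]
def blobs(mask,x0,y0,x1,y1,amin=6):
    m=np.zeros_like(mask,np.uint8);m[y0:y1,x0:x1]=mask[y0:y1,x0:x1]
    n,l,st,c=cv2.connectedComponentsWithStats(m)
    return [(st[i,4],np.round(c[i],2).tolist(),st[i,:4].tolist()) for i in range(1,n) if st[i,4]>=amin],l
def crop(im,x0,y0,x1,y1,k,name):
    cv2.imwrite(name,cv2.resize(im[y0:y1,x0:x1,::-1],None,fx=k,fy=k,interpolation=cv2.INTER_CUBIC))
E
python3 - <<'E'
from h import *
t=capture("top");s=capture("scene")
a=cv2.resize(t[125:240,235:355],None,fx=5,fy=5,interpolation=2)
b=cv2.resize(t[140:175,395:435],None,fx=5,fy=5,interpolation=2)
c=np.zeros((575,800,3),np.uint8);c[:,:600]=a;c[:175,600:]=b
c[200:400,600:]=cv2.resize(s[265:325,262:312],(200,240),interpolation=2)[:200]
cv2.imwrite("pics/c1.png",c[:,:,::-1])
for n,im,bx in(("top",t,(240,125,440,240)),("scene",s,(260,170,420,320))):
    print(n,"black",blobs(im.max(2)<32,*bx)[0])
# dark bars / white rack
hsv=cv2.cvtColor(t,cv2.COLOR_RGB2HSV)
for u,v in((300,185),(320,200),(270,170),(295,187),(300,137),(412,160)): print((u,v),t[v,u],hsv[v,u])
E
```

```text
top black []
scene black [(np.int32(18), [411.5, 171.22], [409, 170, 6, 4]), (np.int32(6), [348.17, 185.83], [347, 184, 3, 4]), (np.int32(38), [322.0, 188.92], [319, 186, 7, 7]), (np.int32(12), [354.67, 189.58], [351, 187, 9, 5]), (np.int32(7), [260.0, 193.0], [260, 190, 1, 7]), (np.int32(34), [329.38, 195.65], [327, 192, 6, 8]), (np.int32(7), [369.29, 197.57], [367, 196, 5, 4]), (np.int32(6), [390.0, 208.0], [388, 207, 5, 3]), (np.int32(157), [381.98, 240.46], [352, 218, 63, 43]), (np.int32(57), [286.47, 281.0], [283, 276, 8, 10]), (np.int32(9), [302.0, 297.0], [302, 293, 1, 9])]
(300, 185) [166 169 154] [ 36  23 169]
(320, 200) [131 126 121] [ 15  19 131]
(270, 170) [223 214 206] [ 14  19 223]
(295, 187) [223 231 211] [ 42  22 231]
(300, 137) [143 136 128] [ 16  27 143]
(412, 160) [115 115 106] [ 30  20 115]
```

View pics/c1.png

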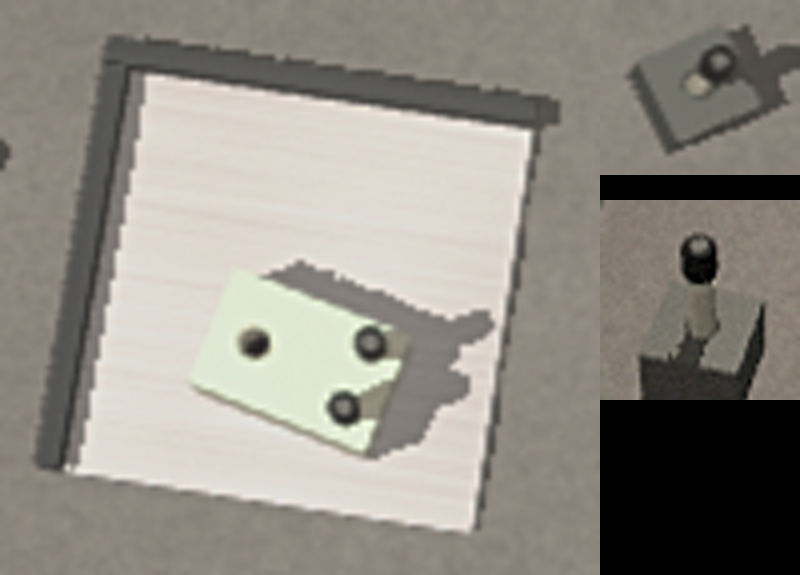

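The crop shows the hole at (255,342), the locked caps at (371,342) and (345,407), and the rack top corners at (237,270), (190,383), (370,455) and (411,335). The inner bar edges meet near (126,68), and the tube cap is at (718,62). I'll turn these into world positions.

```bash
python3 - <<'E'
from h import *
f=lambda x,y:(235+(x+.5)/5-.5,125+(y+.5)/5-.5)
R=lambda x,y,z:ray("top",f(x,y),z)
hole=R(255,342,.058);c1=R(371,342,.098);c2=R(345,407,.098)
print("hole",hole,"caps",c1,c2,np.linalg.norm(c1-c2))
cs=[R(*p,.058) for p in((237,270),(190,383),(370,455),(411,335))]
print("corners",cs,"mean",np.mean(cs,0),[np.linalg.norm(cs[i]-cs[i-1]) for i in range(4)])
a=lambda d:np.degrees(np.arctan2(d[1],d[0]))
print("rack yaw (x axis)",a(c1-c2),a(hole-(c1+c2)/2)-90,a(cs[0]-cs[1]),a(cs[3]-cs[2]),a(cs[0]-cs[3])-90,a(cs[1]-cs[2])-90)
ic=R(126,67,.024);fr=R(535,127,.024);lb=R(64,466,.024)
print("corner",ic,"yaw",a(ic-fr)-90,a(ic-lb)); print("outer",R(106,38,.024),"plate far",R(475,531,.008),R(538,128,.008),R(66,470,.008))
g=lambda x,y:(395+(x-600+.5)/5-.5,140+(y+.5)/5-.5)
print("tube top",ray("top",g(718,62),.09))
for uv in((286.5,277.5),): print("tube scene",ray("scene",uv,.09),"tri",tri(uv,g(718,62)))
print("stand",[ray("top",g(*p),.035) for p in((632,73),(735,27),(780,95),(672,148))])
for uv in((322,187),(329.4,193.3)): print("rack caps scene",ray("scene",uv,.098))
p=np.array(state()["tcp_pos"]);print(p)
E
```

```text
hole [0.50912002 0.08312723 0.058     ] caps [0.50372095 0.02100399 0.098     ] [0.47046009 0.03404267 0.098     ] 0.035725231023245846
corners [array([0.54743417, 0.09301877, 0.058     ]), array([0.4873876 , 0.11704818, 0.058     ]), array([0.44962464, 0.02241092, 0.058     ]), array([0.51289158, 0.00115438, 0.058     ])] mean [0.4993345  0.05840806 0.058     ] [np.float64(0.09814406643353299), np.float64(0.06467613982253499), np.float64(0.10189333093449994), np.float64(0.06674238168604442)]
rack yaw (x axis) -21.405818736178187 -21.612784295450723 -21.810273236383534 -18.571416428789963 -20.607123809141513 -21.753403825750482
corner [0.66564417 0.15798894 0.024     ] yaw -8.560936782310776 -7.730650577867944
outer [0.68192835 0.1692476  0.024     ] plate far [ 0.41295186 -0.03308916  0.008     ] [ 0.63504538 -0.06795384  0.008     ] [0.44564655 0.18909463 0.008     ]
tube top [ 0.61159219 -0.26018158  0.09      ]
tube scene [ 0.61201895 -0.26013324  0.09      ] tri [ 0.61173165 -0.26013144  0.08979999]
stand [array([ 0.61783675, -0.22489609,  0.035     ]), array([ 0.64306857, -0.28072033,  0.035     ]), array([ 0.60575422, -0.3039355 ,  0.035     ]), array([ 0.57686531, -0.24553042,  0.035     ])]
rack caps scene [0.471959   0.03284451 0.098     ]
rack caps scene [0.50480394 0.02066008 0.098     ]
[0.17822648 0.62477519 0.21077071]
```

Both views agree on the tube, at (0.612,-0.260). I'll swing along an arc about the base, with the jaws staying radial.

send_rows(moves=[-0.04, 0, 0, 0, 0, 3.5, -1, -0.04, 0, 0, 0, 0, 3.5, -1, -0.04, 0, 0, 0, 0, 3.5, -1, -0.04, 0, 0, 0, 0, 3.5, -1, -0.04, 0, 0, 0, 0, 3.5, -1], newtons=30)

```text
time_s: 0.62
tcp_pos: [0.3634, 0.5466, 0.211]
ee_rot: [[-0.833, 0.553, 0.0], [0.553, 0.833, -0.0], [-0.0, -0.0, -1.0]]
force: [0.4, 0.1, 0.5]
gripper_width: 1.0
```

send_rows(moves=[-0.04, 0, 0, 0, 0, 3.5, -1, -0.04, 0, 0, 0, 0, 3.5, -1, -0.04, 0, 0, 0, 0, 3.5, -1, -0.04, 0, 0, 0, 0, 3.5, -1, -0.04, 0, 0, 0, 0, 3.5, -1])

```text
time_s: 1.03
tcp_pos: [0.5148, 0.4169, 0.211]
ee_rot: [[-0.628, 0.778, -0.0], [0.778, 0.628, -0.0], [-0.0, -0.0, -1.0]]
force: [0.2, 0.3, 0.2]
gripper_width: 0.999
```

send_rows(moves=[-0.04, 0, 0, 0, 0, 3.5, -1, -0.04, 0, 0, 0, 0, 3.5, -1, -0.04, 0, 0, 0, 0, 3.5, -1, -0.04, 0, 0, 0, 0, 3.5, -1, -0.04, 0, 0, 0, 0, 3.5, -1])

```text
time_s: 1.45
tcp_pos: [0.6201, 0.2477, 0.2111]
ee_rot: [[-0.365, 0.931, -0.0], [0.931, 0.365, -0.0], [-0.0, -0.0, -1.0]]
force: [0.9, 0.0, -0.6]
gripper_width: 1.003
```

send_rows(moves=[-0.04, 0, 0, 0, 0, 3.5, -1, -0.04, 0, 0, 0, 0, 3.5, -1, -0.04, 0, 0, 0, 0, 3.5, -1, -0.04, 0, 0, 0, 0, 3.5, -1, -0.04, 0, 0, 0, 0, 3.5, -1])

```text
time_s: 1.87
tcp_pos: [0.6697, 0.0548, 0.2111]
ee_rot: [[-0.068, 0.998, -0.0], [0.998, 0.068, -0.0], [-0.0, -0.0, -1.0]]
force: [0.2, 0.9, -0.1]
gripper_width: 1.003
```

send_rows(moves=[-0.04, 0, 0, 0, 0, 3.5, -1, -0.04, 0, 0, 0, 0, 3.5, -1, -0.04, 0, 0, 0, 0, 3.5, -1, -0.04, 0, 0, 0, 0, 3.5, -1, -0.04, 0, 0, 0, 0, 3.5, -1])

```text
time_s: 2.28
tcp_pos: [0.6591, -0.1441, 0.2111]
ee_rot: [[0.235, 0.972, -0.0], [0.972, -0.235, -0.0], [-0.0, -0.0, -1.0]]
force: [1.4, -1.2, 0.6]
gripper_width: 1.001
```

send_rows(moves=[-0.031, -0.0047, 0, 0, 0, 0, -1, -0.031, -0.0047, 0, 0, 0, 0, -1, -0.031, -0.0047, 0, 0, 0, 0, -1, -0.031, -0.0047, 0, 0, 0, 0, -1, 0, 0, 0.03, 0, 0, 3.9, 0])

```text
time_s: 2.7
tcp_pos: [0.6107, -0.2686, 0.1872]
ee_rot: [[0.305, 0.952, 0.007], [0.952, -0.305, -0.006], [-0.004, 0.009, -1.0]]
force: [0.2, -2.1, 1.2]
gripper_width: 0.882
```

send_rows(moves=[0, 0, 0.03, 0, 0, 3.9, 0, 0, 0, 0.03, 0, 0, 0, 0, 0, 0, 0, 0, 0, 0, 0, 0, 0, 0, 0, 0, 0, 0, 0, 0, 0, 0, 0, 0, 0])

```text
time_s: 3.12
tcp_pos: [0.613, -0.259, 0.123]
ee_rot: [[0.361, 0.932, 0.001], [0.932, -0.361, -0.001], [-0.0, 0.002, -1.0]]
force: [-0.5, 0.1, -0.6]
gripper_width: 0.504
```

```bash
python3 - <<'E'
from h import *
s=state();p=np.array(s["tcp_pos"]);r=np.array(s["ee_rot"]);print(p,r[:,1],s["gripper_width"],np.round(s["q"],1))
d=np.array([.6118,-.2602,.062])-p;print("tool d",r.T@d)
t=capture("top");c=capture("scene")
u,v=map(int,proj("top",[.612,-.26,.09]));a=t[v-40:v+40,u-50:u+50]
u,v=map(int,proj("scene",[.612,-.26,.09]));b=c[v-70:v+30,u-40:u+40]
cv2.imwrite("pics/c2.png",np.hstack([cv2.resize(a,(480,384),interpolation=2),cv2.resize(b,(307,384),interpolation=2)])[:,:,::-1])
E
```

```text
[ 0.61300264 -0.2590012   0.12303823] [ 0.93243695 -0.3613295   0.00152421] 0.504436505953857 [ -9.9  28.1  39.6  89.4 -18.7  69.2  11.9]
tool d [-0.00153723 -0.00078126  0.0610375 ]
```

View pics/c2.png

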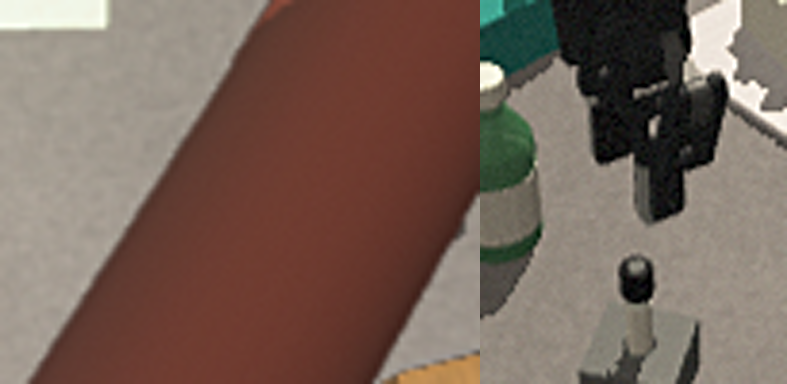

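Scene crop: the fingers are half open directly above the tube cap, and the cap is clear of both. The arm blocks the top view. I'll descend and grip the cap.

send_rows(moves=[-0.0015, -0.0008, 0.02, 0, 0, 0, 0, 0, 0, 0.02, 0, 0, 0, 0, 0, 0, 0.015, 0, 0, 0, 0, 0, 0, 0.006, 0, 0, 0, 0, 0, 0, 0, 0, 0, 0, 0])

```text
time_s: 3.63
tcp_pos: [0.6109, -0.2595, 0.0602]
ee_rot: [[0.362, 0.932, -0.001], [0.932, -0.362, 0.0], [-0.0, -0.001, -1.0]]
force: [1.3, 0.2, -0.4]
gripper_width: 0.5
```

send_rows(moves=[0, 0, 0, 0, 0, 0, 1, 0, 0, 0, 0, 0, 0, 1, 0, 0, 0, 0, 0, 0, 1, 0, 0, 0, 0, 0, 0, 1, 0, 0, 0, 0, 0, 0, 1])

```text
time_s: 4.05
tcp_pos: [0.6119, -0.2603, 0.062]
ee_rot: [[0.362, 0.932, 0.002], [0.932, -0.362, -0.001], [0.0, 0.002, -1.0]]
force: [-0.4, 0.5, 6.0]
gripper_width: 0.175
```

send_rows(moves=[0, 0, 0, 0, 0, 0, 1, 0, 0, -0.02, 0, 0, 0, 1, 0, 0, -0.035, 0, 0, 0, 1, 0, 0, -0.035, 0, 0, 0, 1, 0, 0, -0.03, 0, 0, 0, 1])

```text
time_s: 4.47
tcp_pos: [0.6111, -0.2601, 0.183]
ee_rot: [[0.362, 0.932, 0.001], [0.932, -0.362, -0.001], [-0.0, 0.001, -1.0]]
force: [1.3, -1.3, -0.5]
gripper_width: 0.176
```

send_rows(moves=[0, 0, 0, 0, 0, 0, 1, 0, 0, 0, 0, 0, 0, 1])

```text
time_s: 4.63
tcp_pos: [0.612, -0.2604, 0.1828]
ee_rot: [[0.362, 0.932, 0.004], [0.932, -0.362, -0.001], [0.001, 0.004, -1.0]]
force: [0.5, -0.3, -0.9]
gripper_width: 0.174
```

send_rows(moves=[0.015, -0.012, 0, 0, 0, 0, 1, 0.03, -0.024, 0, 0, 0, 0, 1, 0.03, -0.024, 0, 0, 0, 0, 1, 0.03, -0.024, 0, 0, 0, 0, 1, 0.03, -0.024, 0, 0, 0, 0, 1])

```text
time_s: 5.05
tcp_pos: [0.5577, -0.0931, 0.1789]
ee_rot: [[0.362, 0.932, -0.002], [0.932, -0.362, -0.0], [-0.001, -0.002, -1.0]]
force: [1.4, 0.3, 0.4]
gripper_width: 0.176
```

send_rows(moves=[0.03, -0.024, 0, 0, 0, 0, 1, 0.03, -0.024, 0, 0, 0, 0, 1, 0.03, -0.024, 0, 0, 0, 0, 1, 0.03, -0.024, 0, 0, 0, 0, 1, 0.0274, -0.0162, 0, 0, 0, 0, 1])

```text
time_s: 5.47
tcp_pos: [0.5056, 0.0858, 0.1794]
ee_rot: [[0.36, 0.933, -0.002], [0.933, -0.36, 0.0], [-0.0, -0.002, -1.0]]
force: [-0.1, 1.2, 0.2]
gripper_width: 0.173
```

send_rows(moves=[0, 0, 0.03, 0, 0, 0, 1, 0, 0, 0, 0, 0, 0, 1, 0, 0, 0, 0, 0, 0, 1, 0, 0, 0, 0, 0, 0, 1])

```text
time_s: 5.8
tcp_pos: [0.508, 0.0821, 0.1506]
ee_rot: [[0.363, 0.932, -0.001], [0.932, -0.363, -0.001], [-0.001, -0.0, -1.0]]
force: [0.1, 0.1, 0.4]
gripper_width: 0.174
```

```bash
python3 - <<'E'
from h import *
s=state();p=np.array(s["tcp_pos"]);r=np.array(s["ee_rot"]);print(p,r[:,1],s["gripper_width"],np.round(s["q"],1))
h=np.array([.5092,.0826,.058])
print("tool d",r.T@(h-p))
c=capture("scene");t=capture("top")
q=proj("scene",h);u,v=map(int,q);x0,y0=u-60,v-60
k=7
b=cv2.resize(c[y0:y0+85,x0:x0+100],None,fx=k,fy=k,interpolation=2)
f=lambda q:tuple(int(x) for x in ((q-[x0,y0]+.5)*k-.5))
for z in(.058,):cv2.drawMarker(b,f(proj("scene",[h[0],h[1],z])),(255,0,0),0,10,1)
cv2.line(b,f(proj("scene",[p[0],p[1],p[2]+.028-.08])),f(proj("scene",[p[0],p[1],p[2]-.01])),(0,0,255),1)
cv2.imwrite("pics/c3.png",b[:,:,::-1])
E
```

```text
[0.50797912 0.08205972 0.15063019] [ 9.31618714e-01 -3.63437104e-01 -2.09244567e-04] 0.1742357257527191 [-44.1   5.7  32.1 108.5  -3.3  66.7 -32.1]
tool d [0.00102964 0.00096042 0.09262911]
```

View pics/c3.png

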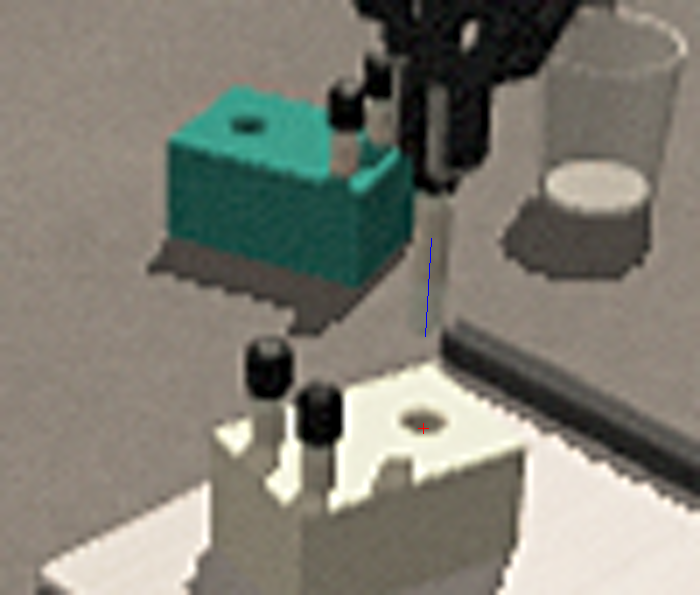

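Scene crop: the tube hangs straight, with its bottom at about (428,335). The hole is at about (424,421), roughly 1 px above the predicted mark. I'll measure that difference.

```bash
python3 - <<'E'
from h import *
s=state();p=np.array(s["tcp_pos"]);r=np.array(s["ee_rot"])
h=np.array([.5092,.0826,.058]);c=capture("scene");q=proj("scene",h);u,v=map(int,q);x0,y0=u-60,v-60
print("origin",x0,y0)
w=c[y0+55:y0+66,x0+53:x0+68].mean(2).astype(int);print(w)
L=225-np.clip(w,0,225);yy,xx=np.mgrid[y0+55:y0+66,x0+53:x0+68]
L=L*(w<200);uv=(np.sum(L*xx)/L.sum(),np.sum(L*yy)/L.sum());print("hole uv",uv,"proj",q,"world",ray("scene",uv,.058))
# tube rows
print(c[y0+28:y0+50,x0+55:x0+68].mean(2).astype(int))
print("axis pred",proj("scene",[*p[:2],p[2]-.03]),proj("scene",[*p[:2],p[2]-.052]))
E
```

```text
origin 284 136
[[233 240 237 236 233 233 231 230 232 234 239 237 225 134 110]
 [234 233 232 232 234 233 233 236 235 234 234 237 243 229 221]
 [233 232 231 233 235 241 229 232 241 238 237 233 234 237 242]
 [232 232 233 237 223 198 182 171 196 221 231 237 231 233 236]
 [233 231 234 236 172 117 114 108 115 148 200 238 234 232 233]
 [233 233 235 237 144  80  89  86  88  99 149 234 233 232 232]
 [231 233 232 238 227 191 120 112 122 153 222 234 234 233 232]
 [229 231 232 233 238 236 222 225 225 226 239 234 232 233 233]
 [232 234 234 235 236 236 240 240 237 236 233 231 232 233 234]
 [233 233 240 244 244 245 242 236 234 233 233 234 233 236 238]
 [234 242 174 172 176 169 162 239 235 235 238 239 243 246 231]]
hole uv (np.float64(344.1188358932902), np.float64(195.94947453516573)) proj [344.12328426 196.79315258] world [0.50681574 0.0860057  0.058     ]
[[ 46  43  43  38  80 124 117 106 110 104 141 134 132]
 [ 38  45  48  37  78 125 119 113 108 102 135 134 136]
 [ 41  44  47  37  79 122 113 105  97  90 140 133 135]
 [ 43  39  38  43  95 123 107 103  97  96 134 133 130]
 [ 50  41  46  29 101 120
[... 331 characters left out ...]
100 102  85 127 138 137 134]
 [120 142 134 137 120 112 102 104  87 134 136 135 136]
 [138 129 137 133 125 115 107 103 105 135 136 130 133]
 [132 135 133 131 124 119 111 111 110 136 130 133 132]
 [137 132 132 128 120 114 114 110 113 132 135 133 129]
 [133 129 128 129 122 118 114 113 107 137 126 128 133]
 [129 127 131 128 118 116 118 106 115 138 135 131 133]
 [126 131 137 124 118 116 112 109 122 136 109 123 136]
 [133 133 132 127 120 114 112 118 103 124  82  91 104]
 [136 136 138 138 130 116 113 127  67  94  87  78  88]
 [133 132 133 136 134 132 136 123  42  49  66  87  90]
 [128 133 133 127 133 135 132 112  32  27  41  57  73]]
axis pred [345.03583254 176.27270087] [344.61144622 183.57483914]
```

The scene and top cameras disagree by about 3 mm on the hole. The rounded tube bottom and the loose rack tolerate that, so I'll take a compromise target and go down in steps, watching the force.

send_rows(moves=[0.0017, 0, 0.02, 0, 0, 0, 1, 0, 0, 0.015, 0, 0, 0, 1, 0, 0, 0.006, 0, 0, 0, 1, 0, 0, 0.004, 0, 0, 0, 1, 0, 0, 0, 0, 0, 0, 1])

```text
time_s: 6.37
tcp_pos: [0.5085, 0.0844, 0.1053]
ee_rot: [[0.363, 0.932, -0.0], [0.932, -0.363, -0.0], [-0.0, -0.0, -1.0]]
force: [-0.7, 0.2, -0.4]
gripper_width: 0.174
```

send_rows(moves=[0, 0, 0.003, 0, 0, 0, 1, 0, 0, 0.003, 0, 0, 0, 1, 0, 0, 0.003, 0, 0, 0, 1, 0, 0, 0, 0, 0, 0, 1])

```text
time_s: 6.7
tcp_pos: [0.5084, 0.0848, 0.096]
ee_rot: [[0.362, 0.932, -0.0], [0.932, -0.362, -0.0], [-0.0, -0.0, -1.0]]
force: [-0.2, 0.6, -0.7]
gripper_width: 0.172
```

```bash
python3 - <<'E'
from h import *
s=state();p=np.array(s["tcp_pos"]);print(p,np.round(s["force"],2),s["gripper_width"])
c=capture("scene");crop(c,284,130,384,220,7,"pics/c4.png")
E
```

```text
[0.50838506 0.0847807  0.09603454] [-0.23  0.57 -0.71] 0.17194164471311604
```

View pics/c4.png

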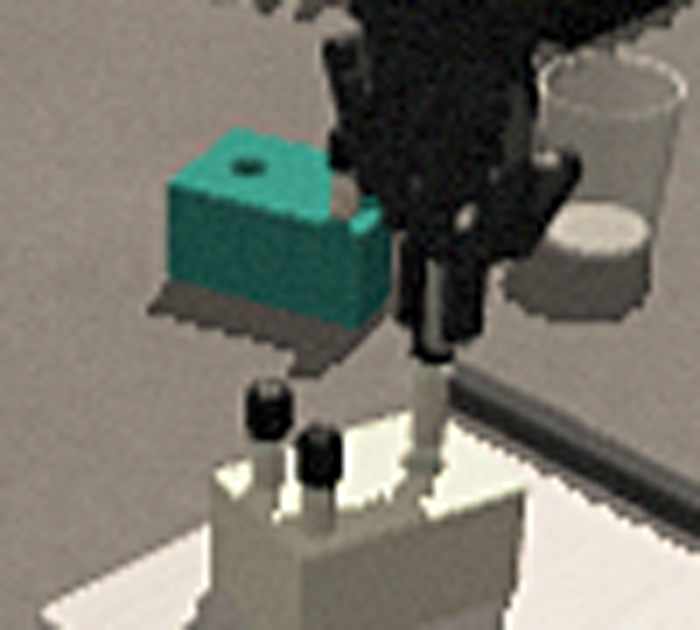

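The tube is entering the hole at (424,465) with no force. I'll lower it the rest of the way.

send_rows(moves=[0, 0, 0.006, 0, 0, 0, 1, 0, 0, 0.006, 0, 0, 0, 1, 0, 0, 0.006, 0, 0, 0, 1, 0, 0, 0.005, 0, 0, 0, 1, 0, 0, 0, 0, 0, 0, 1])

```text
time_s: 7.17
tcp_pos: [0.5077, 0.0845, 0.0719]
ee_rot: [[0.362, 0.932, -0.002], [0.932, -0.362, -0.001], [-0.002, -0.001, -1.0]]
force: [-0.2, -0.6, -0.2]
gripper_width: 0.17
```

send_rows(moves=[0, 0, 0.001, 0, 0, 0, 1, 0, 0, 0.001, 0, 0, 0, 1, 0, 0, 0.001, 0, 0, 0, 1, 0, 0, 0, 0, 0, 0, 1])

```text
time_s: 7.5
tcp_pos: [0.5086, 0.0848, 0.0703]
ee_rot: [[0.362, 0.932, 0.0], [0.932, -0.362, 0.0], [0.0, 0.0, -1.0]]
force: [-0.5, 0.9, 0.4]
gripper_width: 0.174
```

send_rows(moves=[0, 0, 0.001, 0, 0, 0, 1, 0, 0, 0, 0, 0, 0, 1, 0, 0, 0, 0, 0, 0, 1])

```text
time_s: 7.75
tcp_pos: [0.5092, 0.0849, 0.0699]
ee_rot: [[0.362, 0.932, 0.001], [0.932, -0.362, 0.0], [0.001, 0.001, -1.0]]
force: [-0.1, -0.1, 5.5]
gripper_width: 0.172
```

send_rows(moves=[0, 0, 0.001, 0, 0, 0, 1, 0, 0, 0, 0, 0, 0, 1, 0, 0, 0, 0, 0, 0, 1])

```text
time_s: 8.0
tcp_pos: [0.5098, 0.0852, 0.0697]
ee_rot: [[0.362, 0.932, 0.002], [0.932, -0.362, 0.001], [0.002, 0.002, -1.0]]
force: [-0.9, -0.3, 12.2]
gripper_width: 0.174
```

send_rows(moves=[0, 0, 0.001, 0, 0, 0, 1, 0, 0, 0, 0, 0, 0, 1, 0, 0, 0, 0, 0, 0, 1])

```text
time_s: 8.25
tcp_pos: [0.5102, 0.0853, 0.0695]
ee_rot: [[0.362, 0.932, 0.003], [0.932, -0.362, 0.002], [0.003, 0.002, -1.0]]
force: [-4.3, -0.6, 20.7]
gripper_width: 0.174
```

It seats at TCP 0.0695, and I expected about 0.070. Now I'll relax, release and rise.

send_rows(moves=[0, 0, -0.003, 0, 0, 0, 1, 0, 0, 0, 0, 0, 0, 0.3, 0, 0, 0, 0, 0, 0, 0.3, 0, 0, 0, 0, 0, 0, 0.3, 0, 0, -0.006, 0, 0, 0, 0.3])

```text
time_s: 8.67
tcp_pos: [0.5075, 0.0845, 0.0752]
ee_rot: [[0.362, 0.932, -0.002], [0.932, -0.362, -0.001], [-0.002, -0.002, -1.0]]
force: [0.0, -0.6, -0.8]
gripper_width: 0.35
```

send_rows(moves=[0, 0, -0.015, 0, 0, 0, 0.3, 0, 0, -0.03, 0, 0, 0, -1, 0, 0, -0.03, 0, 0, 0, -1, 0, -0.03, -0.01, 0, 0, 0, -1, 0, -0.02, 0, 0, 0, 0, -1])

```text
time_s: 9.08
tcp_pos: [0.4627, 0.1032, 0.1642]
ee_rot: [[0.363, 0.932, 0.004], [0.932, -0.363, 0.001], [0.003, 0.003, -1.0]]
force: [0.3, 1.0, -0.7]
gripper_width: 0.895
```

send_rows(moves=[0, 0, 0, 0, 0, 0, -1, 0, 0, 0, 0, 0, 0, -1, 0, 0, 0, 0, 0, 0, -1])

```text
time_s: 9.33
tcp_pos: [0.4623, 0.1027, 0.1615]
ee_rot: [[0.362, 0.932, 0.0], [0.932, -0.362, 0.0], [0.0, 0.0, -1.0]]
force: [-0.7, 0.1, 0.9]
gripper_width: 0.995
```

```bash
python3 - <<'E'
from h import *
s=state();p=np.array(s["tcp_pos"]);print(p,np.round(s["force"],2),s["gripper_width"],np.round(s["q"],1))
c=capture("scene");t=capture("top")
a=cv2.resize(t[125:240,235:355],None,fx=4,fy=4,interpolation=2);b=cv2.resize(c[130:245,284:364],None,fx=4,fy=4,interpolation=2)
cv2.imwrite("pics/c5.png",np.hstack([a,b])[:,:,::-1])
E
```

```text
[0.46227461 0.10270793 0.16148524] [-0.66  0.07  0.9 ] 0.994904808233405 [-47.7  -0.8  29.9 112.8   0.4  67.9 -39.2]
```

View pics/c5.png

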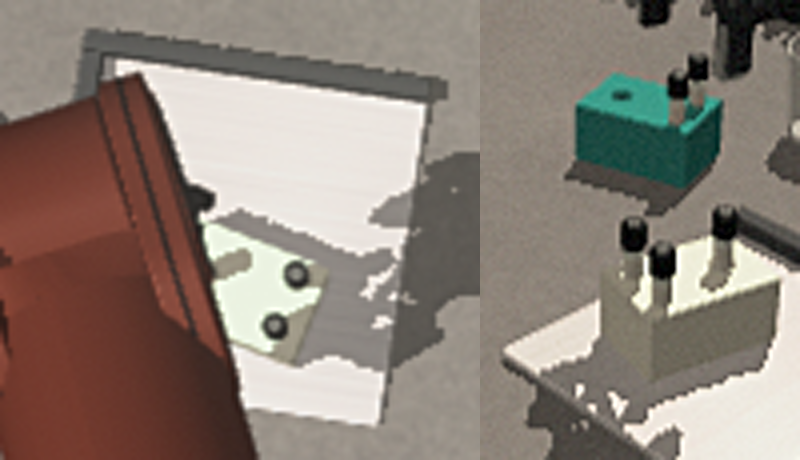

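The seated tube's cap is level with the other two, and the rack hasn't shifted (caps at the same pixels). Next I'll straddle the rack across its 66 mm side.

send_rows(moves=[-0.015, 0.025, 0, 0, 0, 0, -1, -0.0139, 0.0256, 0.01, 0, 0, 0, -1, 0, 0, 0.03, 0, 0, 0, -1, 0, 0, 0.03, 0, 0, 0, -1, 0, 0, 0.015, 0, 0, 0, -1])

```text
time_s: 9.85
tcp_pos: [0.4977, 0.056, 0.0731]
ee_rot: [[0.364, 0.931, -0.003], [0.931, -0.364, -0.002], [-0.003, -0.002, -1.0]]
force: [-1.5, -0.6, -0.1]
gripper_width: 1.002
```

send_rows(moves=[0, 0, 0.015, 0, 0, 0, -1, 0, 0, 0.012, 0, 0, 0, -1, 0, 0, 0, 0, 0, 0, -1])

```text
time_s: 10.1
tcp_pos: [0.4973, 0.0565, 0.0467]
ee_rot: [[0.363, 0.932, -0.004], [0.932, -0.363, -0.003], [-0.004, -0.003, -1.0]]
force: [-0.5, -0.2, 0.1]
gripper_width: 0.999
```

send_rows(moves=[0, 0, 0.01, 0, 0, 0, -1, 0, 0, 0.005, 0, 0, 0, -1, 0, 0, 0.003, 0, 0, 0, -1, 0, 0, 0, 0, 0, 0, -1, 0, 0, 0, 0, 0, 0, -1])

```text
time_s: 10.52
tcp_pos: [0.4988, 0.0576, 0.0316]
ee_rot: [[0.362, 0.932, 0.0], [0.932, -0.362, 0.0], [0.0, 0.0, -1.0]]
force: [0.4, 0.8, -0.8]
gripper_width: 1.001
```

```bash
python3 - <<'E'
from h import *
s=state();print(s["tcp_pos"],np.round(s["force"],2),s["gripper_width"],np.round(s["q"],1))
c=capture("scene");crop(c,284,120,404,240,5,"pics/c6.png")
E
```

```text
[0.49883807 0.05761916 0.03156386] [ 0.44  0.8  -0.77] 1.0006302463920633 [-41.3  13.5  33.1 116.9  -9.3  52.1 -24.4]
```

View pics/c6.png

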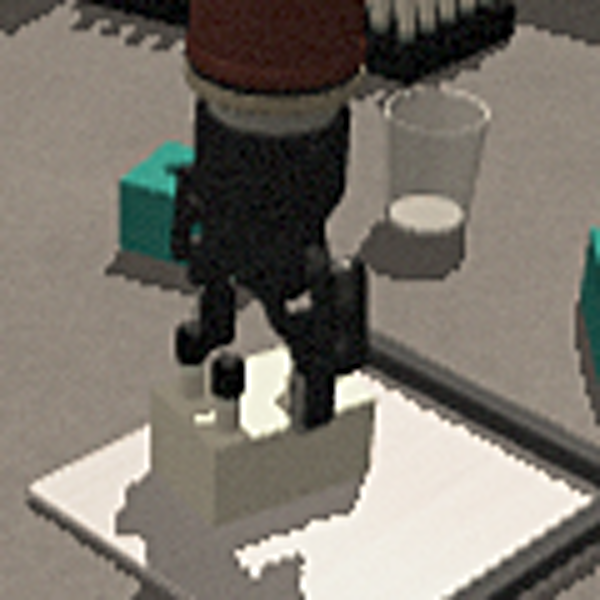

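The fingers straddle the rack, with the near one over its front face at (315,420). No contact so far, so I'll close.

send_rows(moves=[0, 0, 0, 0, 0, 0, 1, 0, 0, 0, 0, 0, 0, 1, 0, 0, 0, 0, 0, 0, 1, 0, 0, 0, 0, 0, 0, 1, 0, 0, 0, 0, 0, 0, 1], newtons=60)

```text
time_s: 10.98
tcp_pos: [0.5042, 0.0576, 0.0375]
ee_rot: [[0.364, 0.932, 0.009], [0.932, -0.364, 0.004], [0.007, 0.007, -1.0]]
force: [-29.4, -2.8, 80.8]
gripper_width: 0.304
```

send_rows(moves=[0, 0, 0, 0, 0, 0, 1, 0, 0, 0, 0, 0, 0, 1, 0, 0, 0, 0, 0, 0, 1])

```text
time_s: 11.23
tcp_pos: [0.505, 0.0588, 0.0379]
ee_rot: [[0.362, 0.932, 0.011], [0.932, -0.362, 0.005], [0.009, 0.009, -1.0]]
force: [-9.1, -1.6, 59.4]
gripper_width: 0.007
```

The gripper closed fully and lifted, so the rack has slipped out. I'll raise straight up and look.

```bash
python3 - <<'E'
from h import *
s=state();print(s["tcp_pos"],np.round(s["force"],2),s["gripper_width"],np.round(s["torque"],2))
c=capture("scene");crop(c,264,120,404,240,5,"pics/c7.png")
E
```

```text
[0.50498267 0.05879549 0.03789738] [-9.1  -1.65 59.41] 0.006675065881082649 [-0.44  1.88  0.05]
```

View pics/c7.png

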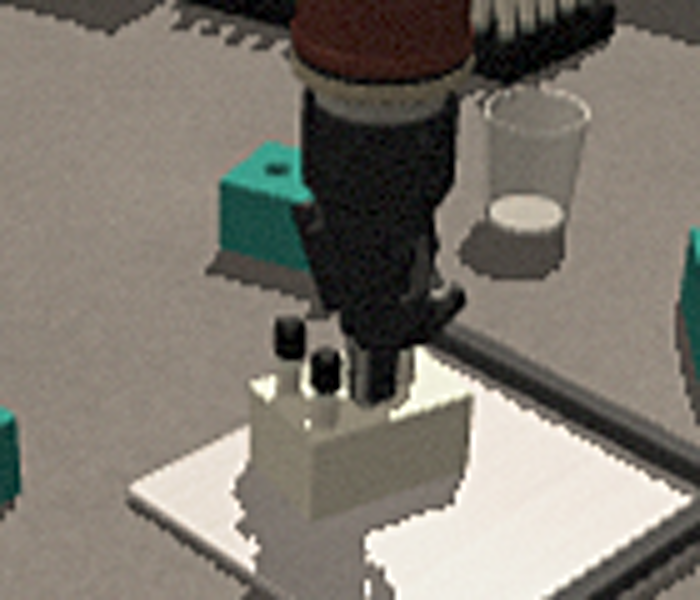

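Fingers are shut on top of the rack, tip at about (372,400), between the tubes. They look higher than the reported TCP, so I'll check that.

send_rows(moves=[0, 0, -0.02, 0, 0, 0, 1, 0, 0, -0.02, 0, 0, 0, 1, 0, 0, -0.03, 0, 0, 0, 1, 0, 0, 0, 0, 0, 0, 1, 0, 0, 0, 0, 0, 0, 1])

```text
time_s: 11.7
tcp_pos: [0.4999, 0.0581, 0.103]
ee_rot: [[0.362, 0.932, 0.003], [0.932, -0.362, 0.002], [0.003, 0.002, -1.0]]
force: [0.1, -0.1, -0.4]
gripper_width: 0.004
```

```bash
python3 - <<'E'
from h import *
print("shut tip seen (338.4,200) pred tcp",proj("scene",[.505,.0588,.0379]),"at .058",proj("scene",[.505,.0588,.058]))
s=state();p=np.array(s["tcp_pos"]);print(p,np.round(s["force"],2),s["gripper_width"])
q=proj("scene",p);print("now tcp proj",q)
c=capture("scene");t=capture("top")
x0,y0=270,110
b=cv2.resize(c[y0:y0+115,x0:x0+80],None,fx=5,fy=5,interpolation=2)
cv2.drawMarker(b,tuple(int(v) for v in (q-[x0,y0]+.5)*5),(255,0,0),0,12,1)
a=cv2.resize(t[125:240,275:355],None,fx=5,fy=5,interpolation=2)
cv2.imwrite("pics/c8.png",np.hstack([b,a])[:,:,::-1])
E
```

```text
shut tip seen (338.4,200) pred tcp [337.36302367 206.3481195 ] at .058 [337.66277327 200.06848075]
[0.49989376 0.05806805 0.10296842] [ 0.15 -0.07 -0.39] 0.0040529990080893615
now tcp proj [336.58169346 184.96843903]
```

View pics/c8.png

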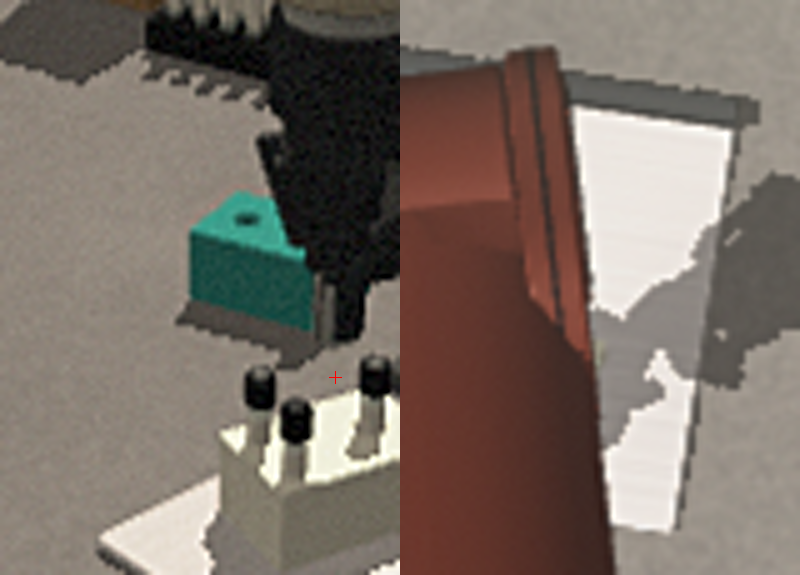

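Fingertips are about 20 mm above the reported TCP: the marker is at (336,377) and the tip at about (340,340). That explains the miss. All three tubes stand level and the rack is about where it was. I'll reopen and go about 20 mm lower, watching the force.

send_rows(moves=[0, 0, 0, 0, 0, 0, -1, 0, 0, 0, 0, 0, 0, -1, 0, 0, 0, 0, 0, 0, -1, 0, 0, 0, 0, 0, 0, -1, 0, 0, 0, 0, 0, 0, -1])

```text
time_s: 12.22
tcp_pos: [0.4985, 0.0575, 0.101]
ee_rot: [[0.362, 0.932, -0.001], [0.932, -0.362, -0.0], [-0.001, -0.0, -1.0]]
force: [0.2, -0.1, 0.1]
gripper_width: 0.71
```

send_rows(moves=[0, 0, 0, 0, 0, 0, -1, 0, 0, 0.03, 0, 0, 0, -1, 0, 0, 0.03, 0, 0, 0, -1, 0, 0, 0.01, 0, 0, 0, -1, 0, 0, 0, 0, 0, 0, -1])

```text
time_s: 12.63
tcp_pos: [0.4966, 0.057, 0.0292]
ee_rot: [[0.362, 0.932, -0.005], [0.932, -0.362, -0.002], [-0.004, -0.003, -1.0]]
force: [0.6, -1.0, -0.2]
gripper_width: 1.001
```

send_rows(moves=[0, 0, 0.004, 0, 0, 0, -1, 0, 0, 0.003, 0, 0, 0, -1, 0, 0, 0, 0, 0, 0, -1, 0, 0, 0, 0, 0, 0, -1])

```text
time_s: 12.97
tcp_pos: [0.4993, 0.0578, 0.0252]
ee_rot: [[0.362, 0.932, 0.001], [0.932, -0.362, 0.001], [0.001, 0.001, -1.0]]
force: [-0.2, -0.1, 0.8]
gripper_width: 0.999
```

send_rows(moves=[0, 0, 0.003, 0, 0, 0, -1, 0, 0, 0, 0, 0, 0, -1, 0, 0, 0, 0, 0, 0, -1])

```text
time_s: 13.22
tcp_pos: [0.4987, 0.0577, 0.0214]
ee_rot: [[0.362, 0.932, 0.0], [0.932, -0.362, 0.0], [0.0, 0.0, -1.0]]
force: [1.3, 0.4, 0.2]
gripper_width: 0.995
```

send_rows(moves=[0, 0, 0.003, 0, 0, 0, -1, 0, 0, 0, 0, 0, 0, -1, 0, 0, 0, 0, 0, 0, -1])

```text
time_s: 13.47
tcp_pos: [0.4985, 0.0576, 0.0182]
ee_rot: [[0.362, 0.932, -0.0], [0.932, -0.362, -0.0], [-0.0, -0.0, -1.0]]
force: [-0.6, 0.2, -0.3]
gripper_width: 1.001
```

send_rows(moves=[0, 0, 0.003, 0, 0, 0, -1, 0, 0, 0, 0, 0, 0, -1, 0, 0, 0, 0, 0, 0, -1])

```text
time_s: 13.72
tcp_pos: [0.4984, 0.0575, 0.0151]
ee_rot: [[0.362, 0.932, -0.0], [0.932, -0.362, -0.0], [-0.0, -0.0, -1.0]]
force: [0.2, -0.1, -0.6]
gripper_width: 0.999
```

send_rows(moves=[0, 0, 0.002, 0, 0, 0, -1, 0, 0, 0, 0, 0, 0, -1, 0, 0, 0, 0, 0, 0, -1])

```text
time_s: 13.97
tcp_pos: [0.4986, 0.0576, 0.0132]
ee_rot: [[0.362, 0.932, -0.0], [0.932, -0.362, -0.0], [-0.0, -0.0, -1.0]]
force: [-0.1, 0.5, -0.1]
gripper_width: 0.998
```

```bash
python3 - <<'E'
from h import *
s=state();p=np.array(s["tcp_pos"]);print(p,np.round(s["force"],2),s["gripper_width"])
c=capture("scene");x0,y0=284,130
b=cv2.resize(c[y0:y0+100,x0:x0+110],None,fx=6,fy=6,interpolation=2)
cv2.imwrite("pics/c9.png",b[:,:,::-1])
E
```

```text
[0.49855787 0.05758251 0.01321576] [-0.05  0.47 -0.07] 0.9975502942942395
```

View pics/c9.png

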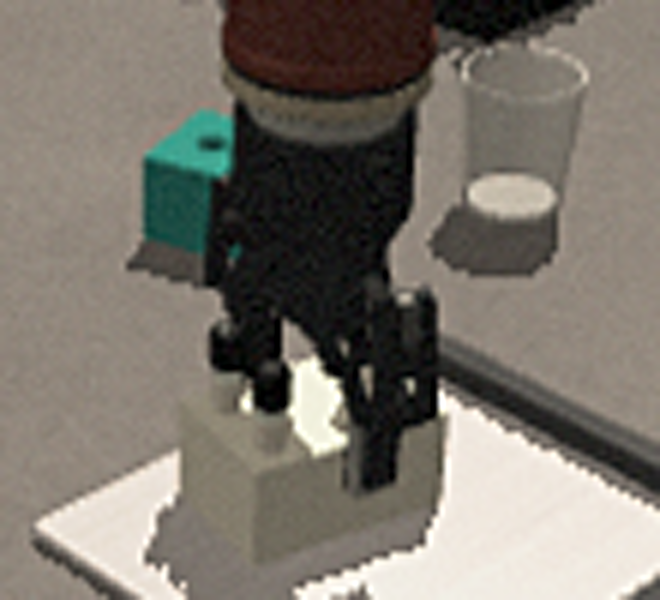

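The near finger now clearly overlaps the rack face, with its tip at (370,490) and the rack edge at about y 440. No contact yet. Closing.

send_rows(moves=[0, 0, 0, 0, 0, 0, 1, 0, 0, 0, 0, 0, 0, 1, 0, 0, 0, 0, 0, 0, 1, 0, 0, 0, 0, 0, 0, 1], newtons=60)

```text
time_s: 14.35
tcp_pos: [0.4985, 0.0578, 0.0136]
ee_rot: [[0.362, 0.932, -0.0], [0.932, -0.362, 0.0], [0.0, -0.0, -1.0]]
force: [-3.3, 1.4, 5.9]
gripper_width: 0.757
```

send_rows(moves=[0, 0, 0, 0, 0, 0, 1, 0, 0, 0, 0, 0, 0, 1, 0, 0, 0, 0, 0, 0, 1])

```text
time_s: 14.6
tcp_pos: [0.4985, 0.0578, 0.0136]
ee_rot: [[0.362, 0.932, -0.0], [0.932, -0.362, 0.0], [0.0, -0.0, -1.0]]
force: [-2.7, -0.1, 6.6]
gripper_width: 0.757
```

The rack is gripped (width 0.757 of 85 mm, 64 mm against the 66 mm rack). I'll turn it about 13° into line with the plate, then slide it to about 8 mm short of both bars.

send_rows(moves=[0, 0, -0.0005, 0, 0, -3, 1, 0, 0, 0, 0, 0, -4, 1, 0, 0, 0, 0, 0, -4, 1, 0, 0, 0, 0, 0, -2, 1, 0, 0, 0, 0, 0, 0, 1])

```text
time_s: 15.02
tcp_pos: [0.4985, 0.0576, 0.0137]
ee_rot: [[0.141, 0.99, -0.0], [0.99, -0.141, -0.0], [-0.0, -0.0, -1.0]]
force: [0.4, -0.1, -1.1]
gripper_width: 0.76
```

send_rows(moves=[0.005, 0.009, 0, 0, 0, 0, 1, 0.01, 0.018, 0, 0, 0, 0, 1, 0.01, 0.018, 0, 0, 0, 0, 1, 0.01, 0.018, 0, 0, 0, 0, 1, 0.01, 0.018, 0, 0, 0, 0, 1])

```text
time_s: 15.43
tcp_pos: [0.5856, 0.0906, 0.0137]
ee_rot: [[0.145, 0.989, -0.001], [0.989, -0.145, -0.0], [-0.001, -0.001, -1.0]]
force: [-4.6, -2.4, 6.5]
gripper_width: 0.755
```

send_rows(moves=[0.01, 0.018, 0, 0, 0, 0, 1, 0.005, 0.009, 0, 0, 0, 0, 1, 0, 0, 0, 0, 0, 0, 1, 0, 0, 0, 0, 0, 0, 1, 0, 0, 0, 0, 0, 0, 1])

```text
time_s: 15.85
tcp_pos: [0.6139, 0.1013, 0.0138]
ee_rot: [[0.144, 0.99, 0.0], [0.99, -0.144, -0.0], [-0.0, 0.0, -1.0]]
force: [0.7, 0.5, -1.0]
gripper_width: 0.757
```

```bash
python3 - <<'E'
from h import *
s=state();p=np.array(s["tcp_pos"]);r=np.array(s["ee_rot"]);print(p,np.round(r[:,1],4),np.round(s["force"],2),np.round(s["torque"],2),s["gripper_width"],np.round(s["q"],1))
print(r.T@(np.array([.6268,.1099,p[2]])-p))
c=capture("scene");x0,y0=310,125
cv2.imwrite("pics/c10.png",cv2.resize(c[y0:y0+100,x0:x0+120],None,fx=6,fy=6,interpolation=2)[:,:,::-1])
E
```

```text
[0.61385352 0.10129932 0.01377877] [ 9.896e-01 -1.439e-01  2.000e-04] [ 0.73  0.51 -1.01] [ 0.14 -0.28 -0.04] 0.7570743514246281 [-35.8  27.9  28.5 100.7 -15.7  55.3  -9.4]
[1.03739154e-02 1.15743261e-02 1.84593541e-06]
```

View pics/c10.png

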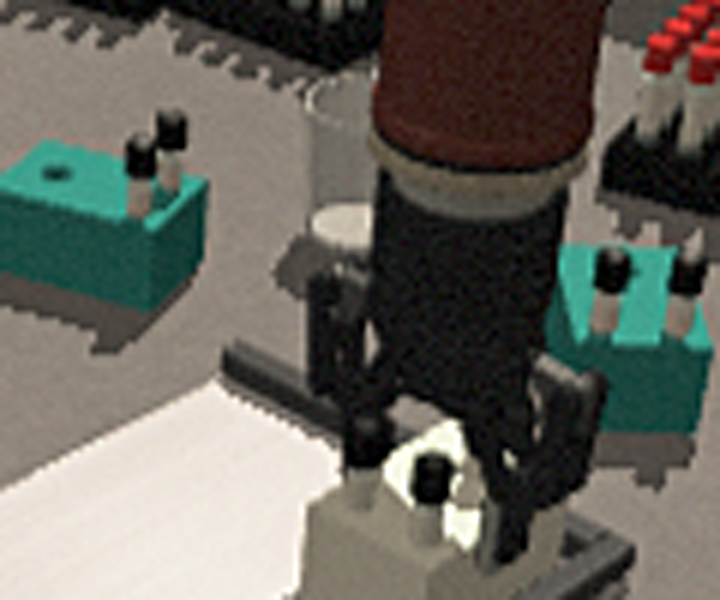

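That's the last picture I can view. It shows the rack held upright near the corner, aligned with the bars at (560,560), with the near finger above the bar. From here I'll work by force, far bar first.

send_rows(moves=[0, 0.003, 0, 0, 0, 0, 1, 0, 0.003, 0, 0, 0, 0, 1, 0, 0.002, 0, 0, 0, 0, 1, 0, 0, 0, 0, 0, 0, 1, 0, 0, 0, 0, 0, 0, 1])

```text
time_s: 16.32
tcp_pos: [0.6221, 0.1001, 0.0138]
ee_rot: [[0.143, 0.99, -0.0], [0.99, -0.143, -0.0], [-0.0, -0.0, -1.0]]
force: [-1.1, -0.1, 0.6]
gripper_width: 0.757
```

send_rows(moves=[0, 0.002, 0, 0, 0, 0, 1, 0, 0, 0, 0, 0, 0, 1, 0, 0, 0, 0, 0, 0, 1])

```text
time_s: 16.57
tcp_pos: [0.6226, 0.1001, 0.0138]
ee_rot: [[0.143, 0.99, -0.003], [0.99, -0.143, 0.0], [-0.0, -0.003, -1.0]]
force: [-8.0, 1.2, 7.9]
gripper_width: 0.757
```

send_rows(moves=[0, 0.002, 0, 0, 0, 0, 1, 0, 0, 0, 0, 0, 0, 1, 0, 0, 0, 0, 0, 0, 1])

```text
time_s: 16.82
tcp_pos: [0.6227, 0.1001, 0.0139]
ee_rot: [[0.144, 0.99, -0.007], [0.99, -0.144, 0.001], [-0.0, -0.007, -1.0]]
force: [-18.2, 0.3, 16.6]
gripper_width: 0.756
```

Far bar touched at x≈0.6226, with a slight pitch developing. I'll ease off by 2 mm and then approach the left bar.

send_rows(moves=[0, -0.002, 0, 0, 0, 0, 1, 0.003, 0, 0, 0, 0, 0, 1, 0.003, 0, 0, 0, 0, 0, 1, 0.002, 0, 0, 0, 0, 0, 1, 0, 0, 0, 0, 0, 0, 1])

```text
time_s: 17.23
tcp_pos: [0.6235, 0.1054, 0.0138]
ee_rot: [[0.146, 0.989, -0.004], [0.989, -0.146, -0.002], [-0.003, -0.003, -1.0]]
force: [-10.4, -6.3, 9.0]
gripper_width: 0.755
```

send_rows(moves=[0.002, 0, 0, 0, 0, 0, 1, 0, 0, 0, 0, 0, 0, 1, 0, 0, 0, 0, 0, 0, 1])

```text
time_s: 17.48
tcp_pos: [0.6237, 0.107, 0.0138]
ee_rot: [[0.146, 0.989, -0.004], [0.989, -0.146, -0.002], [-0.003, -0.003, -1.0]]
force: [-11.1, -7.3, 9.7]
gripper_width: 0.761
```

send_rows(moves=[0.002, 0, 0, 0, 0, 0, 1, 0, 0, 0, 0, 0, 0, 1, 0, 0, 0, 0, 0, 0, 1])

```text
time_s: 17.73
tcp_pos: [0.6241, 0.1089, 0.0138]
ee_rot: [[0.146, 0.989, -0.004], [0.989, -0.146, -0.002], [-0.003, -0.003, -1.0]]
force: [-10.4, -7.4, 9.1]
gripper_width: 0.758
```

```bash
python3 - <<'E'
from h import *
s=state();r=np.array(s["ee_rot"]);print(np.round(s["tcp_pos"],4),"yaw",np.degrees(np.arctan2(r[1,1],r[0,1])),"F tool",np.round(r.T@s["force"],1),"T tool",np.round(r.T@s["torque"],2),"z",np.round(r[:,2],4))
E
```

```text
[0.6241 0.1089 0.0138] yaw -8.41578496162788 F tool [-8.9 -9.2 -9. ] T tool [ 1.92 -1.79  0.68] z [-0.0037 -0.0025 -1.    ]
```

send_rows(moves=[0.002, 0, 0, 0, 0, 0, 1, 0, 0, 0, 0, 0, 0, 1, 0, 0, 0, 0, 0, 0, 1])

```text
time_s: 17.98
tcp_pos: [0.624, 0.1089, 0.0138]
ee_rot: [[0.147, 0.989, -0.004], [0.989, -0.147, -0.004], [-0.005, -0.004, -1.0]]
force: [-13.9, -12.0, 12.6]
gripper_width: 0.76
```

send_rows(moves=[0.002, 0, 0, 0, 0, 0, 1, 0, 0, 0, 0, 0, 0, 1, 0, 0, 0, 0, 0, 0, 1])

```text
time_s: 18.23
tcp_pos: [0.624, 0.1088, 0.0138]
ee_rot: [[0.148, 0.989, -0.005], [0.989, -0.148, -0.006], [-0.007, -0.004, -1.0]]
force: [-14.8, -17.1, 14.7]
gripper_width: 0.755
```

send_rows(moves=[0.001, 0, 0, 0, 0, 0, 1, 0, 0, 0, 0, 0, 0, 1, 0, 0, 0, 0, 0, 0, 1])

```text
time_s: 18.48
tcp_pos: [0.624, 0.1088, 0.0138]
ee_rot: [[0.149, 0.989, -0.006], [0.989, -0.149, -0.007], [-0.008, -0.004, -1.0]]
force: [-16.7, -21.2, 16.1]
gripper_width: 0.759
```

```bash
python3 - <<'E'
from h import *
s=state();r=np.array(s["ee_rot"]);print(np.round(s["tcp_pos"],4),"yaw",np.degrees(np.arctan2(r[1,1],r[0,1])),"F tool",np.round(r.T@s["force"],1),"T tool",np.round(r.T@s["torque"],2),"z",np.round(r[:,2],4))
E
```

```text
[0.624  0.1088 0.0138] yaw -8.550226946209813 F tool [-23.5 -13.5 -15.9] T tool [ 2.56 -4.36  0.02] z [-0.0056 -0.0074 -1.    ]
```

Both bars are in contact. The tool has tilted about 0.5° under the load, so I'll counter-tilt to keep the rack flat and raise the far-bar push.

send_rows(moves=[0, 0.002, 0, -0.3, 0.5, 0, 1, 0, 0, 0, 0, 0, 0, 1, 0, 0, 0, 0, 0, 0, 1, 0, 0, 0, 0, 0, 0, 1])

```text
time_s: 18.82
tcp_pos: [0.6241, 0.1091, 0.0137]
ee_rot: [[0.148, 0.989, -0.003], [0.989, -0.148, 0.001], [0.001, -0.003, -1.0]]
force: [-24.9, -18.3, 22.2]
gripper_width: 0.761
```

```bash
cat > st.py <<'E'
from h import *
s=state();r=np.array(s["ee_rot"]);print(s["time_s"],np.round(s["tcp_pos"],4),"yaw",np.degrees(np.arctan2(r[1,1],r[0,1])),"F tool",np.round(r.T@s["force"],1),"T tool",np.round(r.T@s["torque"],2),"z",np.round(r[:,2],4),s["gripper_width"])
E
python3 st.py
```

```text
18.8167 [0.6241 0.1091 0.0137] yaw -8.53471464606019 F tool [-21.8 -21.9 -22.1] T tool [ 4.47 -4.62  0.09] z [-0.0029  0.0012 -1.    ] 0.7613209730120927
```

send_rows(moves=[0.0005, 0.0005, 0, -0.2, -0.05, 0, 1, 0, 0, 0, 0, 0, 0, 1, 0, 0, 0, 0, 0, 0, 1, 0, 0, 0, 0, 0, 0, 1, 0, 0, 0, 0, 0, 0, 1])

```text
time_s: 19.23
tcp_pos: [0.6242, 0.109, 0.0137]
ee_rot: [[0.149, 0.989, -0.001], [0.989, -0.149, -0.001], [-0.001, -0.001, -1.0]]
force: [-25.1, -21.3, 25.5]
gripper_width: 0.76
```

```bash
python3 - <<'E'
exec(open("st.py").read())
# numeric check: cap blobs in scene + expected positions for pressed rack
c=capture("scene");t=capture("top")
o=np.array(s["tcp_pos"]);ry=-r[:,1]*0+r[:,0];rx=r[:,1]   # rack y = tool x, rack x = tool y
org=np.array([*(o+.0019*ry)[:2],.008]);print("rack origin est",org)
for x,y in((-.018,-.034),(.018,-.034),(0,.025)):
    X=org+x*rx+y*ry;X[2]=.098-.009
    q=proj("scene",X);u,v=map(int,q)
    print("cap pred",q,blobs(c.max(2)<45,u-8,v-8,u+9,v+9,8)[0])
# other things: bottle green, carton, beaker unaffected -> compare with start
for n,im in(("top",t),("scene",c)):
    d=cv2.absdiff(im,cv2.imread(f"pics/{n}0.png")[:,:,::-1]).max(2)
    for nm,b in (("bottle",(380,190,425,225) if n=="top" else (235,220,265,278)),("carton",(445,178,495,238) if n=="top" else (145,278,226,340)),("beaker",(155,215,190,246) if n=="top" else (358,136,384,174))):
        print(n,nm,"changed px",int((d[b[1]:b[3],b[0]:b[2]]>50).sum()))
E
```

```text
19.2333 [0.6242 0.109  0.0137] yaw -8.549213185047375 F tool [-24.8 -21.7 -25.4] T tool [ 5.18 -4.91  0.12] z [-8.e-04 -6.e-04 -1.e+00] 0.759914326587648
rack origin est [0.62446525 0.11092833 0.008     ]
cap pred [374.4056672  199.55354537] [(np.int32(108), [374.19, 196.23], [366, 191, 15, 12])]
cap pred [385.75761425 205.5355953 ] [(np.int32(15), [377.87, 199.07], [377, 197, 3, 6]), (np.int32(38), [386.53, 204.92], [384, 201, 6, 8])]
cap pred [394.55279941 193.86015585] [(np.int32(226), [395.27, 191.7], [386, 185, 17, 17])]
top bottle changed px 110
top carton changed px 10
top beaker changed px 0
scene bottle changed px 151
scene carton changed px 662
scene beaker changed px 223
```

The forces hold at about 22–25 N against each bar, and the tool is vertical. I'll test flushness with a small yaw each way and check the bystanders' colours.

send_rows(moves=[0, 0, 0, 0, 0, 0.4, 1, 0, 0, 0, 0, 0, 0, 1, 0, 0, 0, 0, 0, 0, 1])

```text
time_s: 19.58
tcp_pos: [0.6242, 0.109, 0.0137]
ee_rot: [[0.153, 0.988, -0.001], [0.988, -0.153, -0.001], [-0.001, -0.0, -1.0]]
force: [-25.5, -20.8, 25.6]
gripper_width: 0.758
```

```bash
python3 - <<'E'
exec(open("st.py").read())
for n,bs in (("top",((380,190,425,225),(445,178,495,238))),("scene",((235,220,265,278),(145,278,226,340)))):
    b=cv2.imread(f"pics/{n}0.png")[:,:,::-1];c=capture(n)
    for nm,f,bx in(("bottle",lambda i:((i[:,:,1].astype(int)-i[:,:,0])>20),bs[0]),("carton",lambda i:((i[:,:,0].astype(int)-i[:,:,2])>45),bs[1])):
        for i in(b,c): print(n,nm,max(blobs(f(i),*bx)[0],default=None,key=lambda z:z[0]))
E
```

```text
19.5833 [0.6242 0.109  0.0137] yaw -8.821682527335515 F tool [-24.5 -22.  -25.5] T tool [ 5.12 -5.08 -1.14] z [-6.0e-04 -1.3e-03 -1.0e+00] 0.75795642905496
top bottle (np.int32(203), [402.71, 209.74], [395, 199, 20, 20])
top bottle (np.int32(217), [402.89, 209.53], [395, 199, 20, 20])
top carton (np.int32(1394), [467.37, 207.86], [447, 183, 42, 50])
top carton (np.int32(1418), [467.29, 207.85], [447, 183, 42, 50])
scene bottle (np.int32(379), [247.68, 245.08], [237, 234, 23, 23])
scene bottle (np.int32(405), [247.88, 245.38], [237, 234, 24, 23])
scene carton (np.int32(1781), [184.52, 300.55], [148, 279, 73, 45])
scene carton (np.int32(1798), [184.51, 300.67], [148, 279, 73, 45])
```

send_rows(moves=[0, 0, 0, 0, 0, -0.8, 1, 0, 0, 0, 0, 0, 0, 1, 0, 0, 0, 0, 0, 0, 1])

```text
time_s: 19.93
tcp_pos: [0.6242, 0.1091, 0.0137]
ee_rot: [[0.144, 0.99, -0.001], [0.99, -0.144, 0.0], [0.0, -0.001, -1.0]]
force: [-26.5, -18.8, 24.7]
gripper_width: 0.761
```

```bash
python3 st.py
```

```text
19.9333 [0.6242 0.1091 0.0137] yaw -8.306124118757156 F tool [-22.5 -23.6 -24.7] T tool [ 5.2  -4.73  1.58] z [-7.e-04  2.e-04 -1.e+00] 0.7607946832384689
```

The wrist torque swings from −1.1 to +1.6 N·m over that ±0.4°, and is near zero at a yaw of −8.55°. So the rack is seated flush, and the bystanders haven't moved. I'll return the yaw to neutral and hold.

send_rows(moves=[0, 0, 0, 0, 0, 0.4, 1, 0, 0, 0, 0, 0, 0, 1, 0, 0, 0, 0, 0, 0, 1, 0, 0, 0, 0, 0, 0, 1, 0, 0, 0, 0, 0, 0, 1])

```text
time_s: 20.35
tcp_pos: [0.6242, 0.1091, 0.0137]
ee_rot: [[0.149, 0.989, -0.001], [0.989, -0.149, -0.0], [-0.001, -0.001, -1.0]]
force: [-26.1, -19.9, 24.6]
gripper_width: 0.758
```

```bash
python3 st.py; python3 -c "
from workcell import *
sign_off()"
```

```text
20.35 [0.6242 0.1091 0.0137] yaw -8.575309146438153 F tool [-23.6 -22.8 -24.5] T tool [ 5.16 -4.84  0.3 ] z [-7.e-04 -4.e-04 -1.e+00] 0.7577135464789836
the job is handed in; nothing more can be done
```

The tube is in the rack's empty hole and released, and the rack is in the corner with the gripper still pressing it against both stop bars. I handed the job in at 20.4 s.

**Last checks:**
- **Pressing:** about 23 N against each bar and about 25 N downward, with the tool vertical to within 0.1°.
- **Flush:** turning the gripper 0.4° each way met resistance both ways, with almost no twist in between. This was judged by force only, because I had used all 12 pictures and the contact was not in view.
- **Tube:** it seated at the expected height, and its cap was level with the other two in the last close-up.
- **Bystanders:** the bottle and carton are unmoved in both views. The beaker was unchanged from above, but the arm partly hid it in the scene view.

**What went wrong or disagreed:**
- **Failed first grasp:** the fingers closed on top of the rack instead of around it, and the wrist force read 81 N (limit 120 N). The real fingertips were about 20 mm above the reported position. I regripped lower, and the rack and tubes looked undisturbed.
- **Camera disagreement:** the two views differed by about 3 mm on the hole position. I aimed between them and the tube went in without resistance.
- **Corner position:** the rack met the bars about 3 mm in x and 1 mm in y from my camera estimate, which is within measuring error.

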